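Seat the waisted plug in the stage with the sprung tongs

ROBOT

A 7-joint arm with a two-finger parallel gripper is mounted at the origin on the work surface. World frame = base frame: x ahead of the robot, y to its left, z up, the work surface at z = 0. Lengths are in mm, angles in rad, forces in N, time in s.
With the tool pointing down it reaches from about 400 to 875 mm from the base axis. Payload 4.4 kg.
Tool frame: the origin (TCP) lies on the mounting face of the last link; the fingertips stand 173 mm ahead of it and the grasp point (between the pads) lies 155 mm ahead of it; z points along the fingers, y is the line along which they close (so a half turn about z gives the same grasp; the last joint's range is limited). The gripper opens to 85 mm and grips with 20 to 120 N. Pads are 22 mm wide; open, the fingers measure 114 mm over their backs; the gripper's body (76 mm by 85 mm) begins 54 mm behind the grasp point. The pads swing forward as they close: fully open they stand 13 mm farther back than shut.
Start: joints at [-1.22, 0.628, 0.038, 1.517, -0.027, 0.996, -0.02], TCP at [263.127, 594.373, 404.713] pointing down, gripper open.
Joint ranges: [-3.06, 3.06], [-0.37, 2.12], [-1.25, 1.32], [0.18, 2.47], [-1.1, 4.24], [0.23, 1.98], [-2.94, 2.94]. Speed limits (rad/s): [2.57, 2.57, 3.14, 3.14, 3.14, 3.14, 3.14].

INTERFACE

Orientations are given as [roll, pitch, yaw] about the fixed x, y, z axes, in that order (R = Rz(yaw) Ry(pitch) Rx(roll)).
In Python, from cell import * gives the robot as it stands. The module is installed in compiled form; this text tells all that it offers.
- The arm moves only by the tool jog_arm, never from a script. Its argument "steps" is a list of rows, each a list of 7 numbers: the opening, from -1 (shut) to 1 (fully open), so that 0 is half open, then the shift along the tool's x, y, z as a fraction of full scale, then the turn, a rotation vector about the tool's x, y, z as a fraction of full scale. A call has 1 to 10 rows; each row shifts and turns the commanded pose from where the row before left it, along the tool's axes as they then stand; what a row does not reach is not made up. Full scale, the value 1, is 500 mm for a shift and 2 rad for a turn. A row lasts 1/8 s, in which the tool goes at most 62.5 mm and 10.7 degrees, less where a joint would pass 70% of its speed; a pose out of reach is approached as far as the arm can. A call with a number of a shift or a turn outside -1 to 1 is refused whole. A call with a gripper value outside its range is refused whole. The fingers move at their own pace and stop on an object; the grip force is fixed at half the most. Time passes only in rows, so rows that do not move let the fingers close. It gives the time, the measured TCP pose, the force, the opening and the grip force at its end, in the units of the state.
- read_state(): the state, without advancing time (a new reading comes with each control period).
- get_image(name): name is "scene" or "top" or "wrist"; returns a dict with "pixels" (480x640x3 uint8, red, green, blue), "depth" (480x640 float32, mm along the optical axis (not along the pixel's ray), 0 where there is no reading), "vertical_fov" (degrees; the focal length in pixels is half the picture's height over the tangent of half this angle, whatever the lens; pixels are square), "cx", "cy" (the principal point, pixels), "R" (3x3) and "t" (3): a world point X has camera coordinates R X + t. Camera axes: x right, y down, z forward; pixel columns grow to the right and rows downward; lengths in mm; the calibration is good to about 2 mm. The wrist camera is an equidistant fisheye: a pixel r from the principal point sees the ray r / f radians off the axis. A picture is of the moment at which its call begins.
- finish_job(): hands the job in; it is judged then, once.
The state is a dict: "clock": time; "qpos": joint angles; "qd": joint speeds; "tau": joint torques, N m; "eef_pos": TCP position; "tool_rot": TCP orientation; "force": force on the tool from outside, world axes, zero at the start; "torque": the same for the moment, N m; "width": finger opening in mm; "gripper_force": force on a finger pad.
Only numpy, scipy, OpenCV 4.12 (cv2) and the standard library are available. Lean on these libraries where they do the work, as an engineer would, in place of code of your own. Each camera call takes 0.05 s, during which the arm holds its last target. There are 200 camera calls.

TASK

Take the sprung tongs from their stand by squeezing their rubber pads, nip the waisted steel plug with them and lift it out of the rack, and press it gently fully home in the bore of the translation stage's carriage: the carriage has been left somewhere along its travel, so slide the plug lightly up to the small sprung tab beside the bore, which marks where it goes in. Then let the plug go and set the tongs back upright in their stand. Never touch the plug with the gripper itself, and leave the other pins and things where they are.

Things in the scene. Friction and masses are not known exactly. Their poses are not given: they have to be found in the camera images.
- tongs_grip (a point): Sprung steel tongs, upright in the stand, tips down, 113 mm tall, 90 g. Point midway between two black rubber squeeze pads (24 mm wide in x, 28 mm tall, outer faces 44 mm apart when free), 70 mm above the tips' lower ends. z points up; y is the line along which pads and jaws close. The bow on top ends 43 mm above the point (26 mm in y, 14 mm in x), with the spring hinges 40 mm above it.
- tongs_bow (a point): Top middle of the tongs' bow, 43 mm above tongs_grip, same axes. Spring: about 8 N on each pad squeezed to 40 mm over the pads (held, the jaws' gap still 15 mm, enough to pass the plug's cap) and 13 N at 34.5 mm, where the jaws close on the plug's 6 mm neck; further grip force reaches the jaws divided by 2.6. Opening past 43 mm lets the tongs fall.
- tongs_tips (a point): Point midway between the two jaw tips, 65 mm below tongs_grip, same axes. V-notched steel tips, 8 mm tall (4 mm above and below the point; lower ends of the tongs 5 mm below it), 10 mm wide in x; free, they reach out to 22 mm from the point along y. This point belongs at the middle of the plug's neck when nipping.
- stand: Fixed stand of the tongs: plate 70 mm (x) by 100 mm (y), 4 mm thick, with a black open well on it, 18 mm (x) by 54 mm (y) inside, walls 6 mm thick, rim 36 mm above the table. Origin at the centre of the underside. The tongs stand in the well with their lower ends on the plate, their y along the stand's y (either way round).
- plug_center (a point): Centre of the waisted steel plug, 36 mm tall, 20 g, upright in one of the rack's three holes. From the bottom: shank 10 mm thick, 22 mm long, with a small bevelled foot; neck 6 mm thick, 10 mm long; cap 10 mm wide, 4 mm thick. The point is 18 mm above the foot; the neck's middle is 9 mm above the point. The other two pins are a plain straight one and one with a broad button head.
- rack: Fixed black rack block, 44 mm (x) by 124 mm (y), 20 mm tall, origin at the centre of its underside. Three holes 11.5 mm in diameter and 14 mm deep in a row along y at -39, 0 and +39 mm hold the three pins, in any order.
- stage: Fixed translation stage: black base 80 mm (x) by 110 mm (y), 20 mm tall, micrometer at its -y end; origin at the centre of the underside. On it a bright carriage block, 60 x 64 mm, its flat top 45 mm above the origin. The carriage (with bore and tab) is locked anywhere from -12 to +12 mm along the stage's y; where is not reported. It is delicate: push it with a few newtons, never 15 N.
- stage_top (a point): Point on the level of the carriage's top, above the middle of the stage (axes as the stage). The carriage's bore lies on the line x = 0, within 12 mm of this point along y: vertical, 11 mm in diameter, 14 mm deep, 1 mm bevel. A sprung ball in its -y wall, 7 mm down, resists with a few newtons. When the plug is home its foot is on the bore's floor and plug_center 4 mm above the carriage's top.
- stage_tab (a point): Point 6 mm above stage_top, at the height of the top of the carriage's locating tab (its y is not reported): a sprung steel strip 20 mm along x, 6 mm tall, on the +y side of the bore, its face 5.4 mm from the bore's axis. An upright plug slid over the top in +y till its shank meets the tab stands over the bore (0.5 mm). The tab stays put up to 1.8 N, then yields 1 mm per 0.5 N, up to 8 mm.

How it is judged:
By the outcome, as a careful person would: the job done as asked, in the order asked, and still so for the second after the job is handed in, with the robot touching nothing.
It also fails if it takes over 61 s, if anything falls off the work surface, if the arm or the gripper's body presses on something with over 40 N, if the wrist force passes 120 N, or if a joint passes its speed limit or range.

## Working session

There is one attempt and no reset: what is moved stays moved. The work goes in short steps, Python scripts to look and compute and a tool call to move; the robot and the scene stay as the last step left them, time stands still between calls to the robot, and variables do not carry over. Pictures are saved under pics/ and viewed, at most 10 in all, crops included, and the job is handed in when it is done.

Besides the shell and the picture viewer there is one more tool, called after "Emit:" by a JSON object that holds its "method" and its "body", one argument or row to a line. jog_arm: Moves the arm, as the interface text tells. Shift numbers are shares of 500 mm and turn numbers shares of 2 rad, none past 1 either way. Its arguments: {"type":"object","properties":{"steps":{"type":"array"}},"required":["steps"]}

```bash
mkdir -p pics; python3 - <<'E'
from cell import *
import cv2,numpy as np
s=read_state();print(s)
for n in("scene","top"):
    d=get_image(n);print(n,d["vertical_fov"],d["cx"],d["cy"],d["R"],d["t"])
    cv2.imwrite(f"pics/{n}0.png",d["pixels"][:,:,::-1]);np.savez(f"{n}0.npz",**d)
E
```

```text
{'clock': 0.0, 'qpos': array([-1.2198253 ,  0.62934686,  0.03842137,  1.518379  , -0.02698775,
        0.99628385, -0.02003484]), 'qd': array([ 0.00063949, -0.00064866,  0.00011607, -0.00138836, -0.00012025,
       -0.00084484,  0.00100679]), 'tau': array([-6.42946106e-04, -5.63416672e+01,  1.22619331e+00, -1.93453538e+01,
        1.09924268e-02,  1.04426805e-02, -2.11719384e-05]), 'eef_pos': array([262.96838722, 594.10534153, 403.7844087 ]), 'tool_rot': array([-3.13969319e+00,  2.35357099e-05,  2.72480987e+00]), 'force': array([-0.48945043, -0.23089001,  0.2005576 ]), 'torque': array([-0.0252879 ,  0.0760549 , -0.05922457]), 'gripper_force': 0.0, 'width': 85.76225669167899}
scene 50.75524272360713 320.0119788148991 243.2297245367288 [[-0.56255182  0.82654214  0.0190668 ]
 [ 0.51601801  0.36903816 -0.77300469]
 [-0.64595733 -0.42501638 -0.63411372]] [ 320.77865849 -218.77113771 1164.44460305]
top 51.4085659697518 320.2555672976046 234.49788496398753 [[ 0.02258075 -0.99960886 -0.01649974]
 [-0.992734   -0.02046821 -0.11857598]
 [ 0.11819188  0.01905739 -0.99280788]] [ -2.43673288 582.73739782 983.31471047]
```

View pics/top0.png

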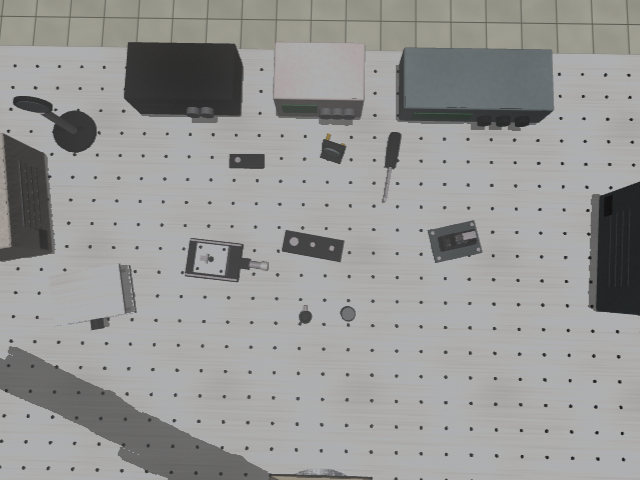

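View pics/scene0.png

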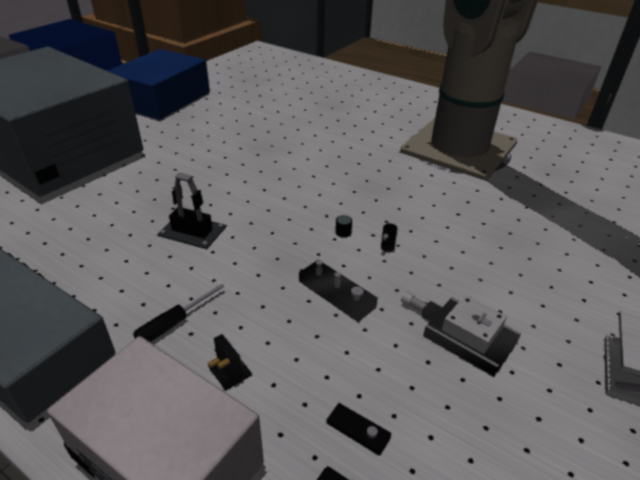

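The top view shows the tongs stand at (455,242), the rack at (313,246) with the button head at (293,241), and the stage at (215,260) with its micrometer to the right. In the scene view, the tongs are at (187,205), the rack at (338,288) and the stage at (470,330).

```bash
cat > h.py <<'E'
import numpy as np,cv2
def f_(d): return 240/np.tan(np.radians(float(d["vertical_fov"]))/2)
def ray(d,u,v,fish=False):
    x,y=(u-d["cx"])/f_(d),(v-d["cy"])/f_(d)
    if fish:
        r=np.hypot(x,y)+1e-12; k=np.sin(r)/r; c=np.array([x*k,y*k,np.cos(r)])
    else: c=np.array([x,y,1.])
    return -d["R"].T@d["t"], d["R"].T@c
def plane(d,u,v,z,fish=False):
    o,r=ray(d,u,v,fish); return o+r*(z-o[2])/r[2]
def proj(d,X,fish=False):
    c=d["R"]@np.asarray(X,float)+d["t"]
    if fish:
        r=np.hypot(c[0],c[1]);th=np.arctan2(r,c[2]);q=c[:2]/r*th
    else: q=c[:2]/c[2]
    return q*f_(d)+[d["cx"],d["cy"]]
E
python3 - <<'E'
from h import *
t=dict(np.load("top0.npz"));s=dict(np.load("scene0.npz"))
def crop(d,x,y,w,h,W,H):return cv2.resize(d["pixels"][y:y+h,x:x+w,::-1],(W,H),interpolation=cv2.INTER_CUBIC)
a=np.hstack([crop(t,180,225,100,75,400,300),crop(t,270,220,100,75,400,300)])
b=np.hstack([crop(t,410,205,100,75,400,300),crop(s,290,245,100,75,400,300)])
cv2.imwrite("pics/c.png",np.vstack([a,b]))
g=cv2.cvtColor(t["pixels"],cv2.COLOR_RGB2GRAY)
m=cv2.morphologyEx((g<115).astype(np.uint8),cv2.MORPH_CLOSE,np.ones((3,3)))
m=cv2.morphologyEx(m,cv2.MORPH_OPEN,np.ones((5,5)))
cs,_=cv2.findContours(m,cv2.RETR_EXTERNAL,cv2.CHAIN_APPROX_NONE)
for c in cs:
    r=cv2.minAreaRect(c)
    if 400<cv2.contourArea(c)<6000 and r[0][1]>200: print(r,cv2.boxPoints(r).tolist(),[plane(t,*p,{0:20}.get(0))[:2].round(1).tolist() for p in cv2.boxPoints(r)])
E
```

```text
((127.27043151855469, 288.0733947753906), (47.89860916137695, 11.812978744506836), 82.56858825683594) [[118.31596374511719, 265.0892028808594], [130.02972412109375, 263.5613098144531], [136.2248992919922, 311.0575866699219], [124.51113891601562, 312.5854797363281]] [[512.0, 427.0], [515.7, 402.8], [418.9, 383.4], [415.2, 407.3]]
((218.0899200439453, 260.12677001953125), (63.225162506103516, 38.85448455810547), 6.632514953613281) [[184.44503784179688, 275.772705078125], [188.93276977539062, 237.1782684326172], [251.73480224609375, 244.4808349609375], [247.2470703125, 283.07525634765625]] [[493.0, 288.3], [573.2, 283.3], [560.7, 151.9], [480.9, 158.0]]
((312.58001708984375, 245.55999755859375), (59.47941589355469, 21.824026107788086), 10.30484676361084) [[281.3680114746094, 250.97598266601562], [285.2720031738281, 229.5039825439453], [343.7920227050781, 240.14401245117188], [339.8880310058594, 261.61602783203125]] [[548.5, 90.0], [593.3, 83.3], [573.7, -38.5], [529.1, -31.2]]
((454.2611999511719, 241.1539306640625), (33.69324493408203, 48.50032043457031), 78.2317123413086) [[427.0848083496094, 229.6073455810547], [474.5657043457031, 219.7154998779297], [481.4375915527344, 252.7005157470703], [433.9566955566406, 262.59234619140625]] [[599.1, -210.1], [621.8, -308.0], [553.6, -321.0], [531.2, -223.9]]
((614.0, 248.0), (132.0, 50.0), 90.0) [[589.0, 182.0], [639.0, 182.0], [639.0, 314.0], [589.0, 314.0]] [[705.8, -545.7], [707.7, -648.5], [436.6, -634.4], [434.3, -534.7]]
```

View pics/c.png

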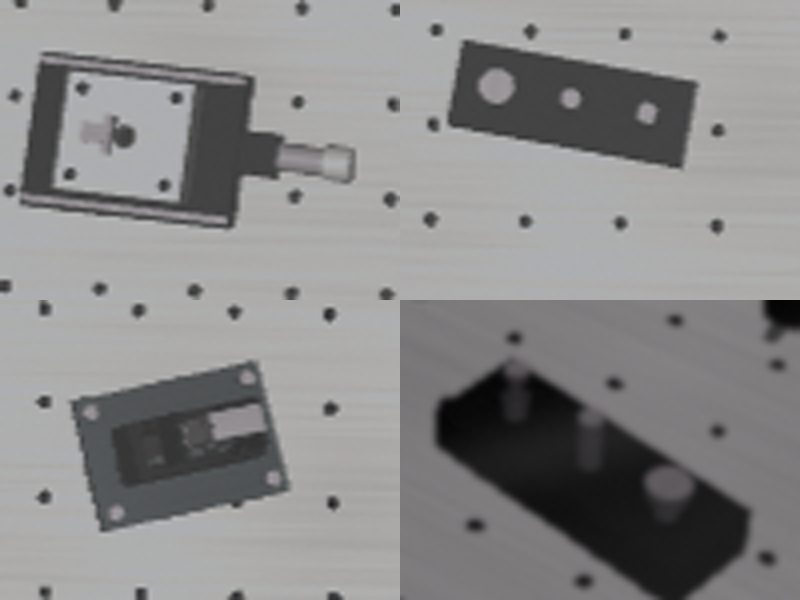

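```bash
python3 - <<'E'
from h import *
t=dict(np.load("top0.npz"))
P=lambda u,v,z:plane(t,u,v,z).round(1)
print("stand",P(454.26,241.15,4),[P(*p,4)[:2] for p in[(427.1,229.6),(474.6,219.7),(481.4,252.7),(434,262.6)]])
print("bow",P(469.2,235.2,117))
print("bore",P(210.8,259,45),"tab",P(207,258.6,48))
print("carriage",[P(*p,45)[:2] for p in[(180+68/4,225+70/4),(180+196/4,225+86/4),(180+180/4,225+202/4),(180+52/4,225+186/4)]])
print("base",[P(*p,20)[:2] for p in[(180+41/4,225+54/4),(180+252/4,225+77/4),(180+233/4,225+227/4),(180+21/4,225+203/4)]])
print("pin",P(270+647/4,220+112/4,42),P(270+570/4-100,220+97/4,42),P(270+247/4,248,42),P(270+170/4,244.3,42))
for r in[(547,161,0)]: print(proj(t,(561,26,20)))
E
```

```text
stand [ 578.1 -269.8    4. ] [array([ 601.3, -213.2]), array([ 624.3, -312.7]), array([ 555. , -325.8]), array([ 532.3, -227.4])]
bow [ 577.3 -269.3  117. ]
bore [527.1 229.5  45. ] tab [527.6 236.5  48. ]
carriage [array([560. , 259.2]), array([553.2, 193.8]), array([494.6, 199.3]), array([501.2, 264.2])]
base [array([570.5, 280.4]), array([560.8, 170. ]), array([483.2, 176.6]), array([493.1, 286.6])]
pin [ 559. -215.   42.] [561.6  25.2  42. ] [554.8 -13.8  42. ] [561.5  25.2  42. ]
[312.46951333 245.58500452]
```

```bash
cat >> h.py <<'E'
def rows(target,yaw=None,n=10,grip=1,dec=3,src=None):
    """equal world steps from measured (or given (pos,yaw)) pose to target, as rounded tool rows"""
    if src is None:
        from cell import read_state
        s=read_state(); p=np.array(s["eef_pos"]);y=s["tool_rot"][2]
    else: p,y=np.array(src[0],float),src[1]
    if yaw is None: yaw=y
    for k in range(n):
        d=(np.array(target)-p)/(n-k); dt=(yaw-y)/(n-k)
        c,s_=np.cos(y),np.sin(y)
        tl=np.round(np.array([c*d[0]+s_*d[1], s_*d[0]-c*d[1], -d[2]])/500,dec)
        tz=round(-dt/2,dec)
        print([grip,*tl.tolist(),0,0,tz],end=",\n")
        w=tl*500; p=p+[c*w[0]+s_*w[1], s_*w[0]-c*w[1], -w[2]]; y-=tz*2
    print("end",p.round(1),round(y,4))
E
python3 -c "
from h import *
rows((577.3,-269.3,340),.228,20)"
```

```text
[1, -0.064, -0.066, 0.006, 0, 0, np.float64(0.062)],
[1, -0.071, -0.058, 0.006, 0, 0, np.float64(0.062)],
[1, -0.078, -0.049, 0.006, 0, 0, np.float64(0.062)],
[1, -0.083, -0.039, 0.006, 0, 0, np.float64(0.062)],
[1, -0.088, -0.028, 0.006, 0, 0, np.float64(0.063)],
[1, -0.09, -0.017, 0.007, 0, 0, np.float64(0.062)],
[1, -0.092, -0.005, 0.006, 0, 0, np.float64(0.063)],
[1, -0.092, 0.006, 0.007, 0, 0, np.float64(0.062)],
[1, -0.09, 0.018, 0.006, 0, 0, np.float64(0.063)],
[1, -0.087, 0.029, 0.007, 0, 0, np.float64(0.062)],
[1, -0.083, 0.039, 0.006, 0, 0, np.float64(0.063)],
[1, -0.077, 0.049, 0.007, 0, 0, np.float64(0.062)],
[1, -0.071, 0.059, 0.006, 0, 0, np.float64(0.063)],
[1, -0.063, 0.067, 0.007, 0, 0, np.float64(0.062)],
[1, -0.054, 0.074, 0.006, 0, 0, np.float64(0.063)],
[1, -0.044, 0.081, 0.007, 0, 0, np.float64(0.062)],
[1, -0.034, 0.085, 0.006, 0, 0, np.float64(0.063)],
[1, -0.023, 0.089, 0.007, 0, 0, np.float64(0.062)],
[1, -0.012, 0.091, 0.006, 0, 0, np.float64(0.063)],
[1, -0.001, 0.092, 0.007, 0, 0, np.float64(0.062)],
end [ 577.1 -269.3  339.9] 0.2287
```

Emit:
{"method": "jog_arm", "body": {
  "steps": [
    [1,-0.064,-0.066,0.006,0,0,0.062],
    [1,-0.071,-0.058,0.006,0,0,0.062],
    [1,-0.078,-0.049,0.006,0,0,0.062],
    [1,-0.083,-0.039,0.006,0,0,0.062],
    [1,-0.088,-0.028,0.006,0,0,0.063],
    [1,-0.09,-0.017,0.007,0,0,0.062],
    [1,-0.092,-0.005,0.006,0,0,0.063],
    [1,-0.092,0.006,0.007,0,0,0.062],
    [1,-0.09,0.018,0.006,0,0,0.063],
    [1,-0.087,0.029,0.007,0,0,0.062]
  ]
}}

```text
clock: 1.35
eef_pos: [420.6, 161.2, 373.1]
tool_rot: [-3.142, -0.0, 1.475]
force: [0.5, 0.5, -0.8]
width: 85.4
gripper_force: 0.0
```

Emit:
{"method": "jog_arm", "body": {
  "steps": [
    [1,-0.083,0.039,0.006,0,0,0.063],
    [1,-0.077,0.049,0.007,0,0,0.062],
    [1,-0.071,0.059,0.006,0,0,0.063],
    [1,-0.063,0.067,0.007,0,0,0.062],
    [1,-0.054,0.074,0.006,0,0,0.063],
    [1,-0.044,0.081,0.007,0,0,0.062],
    [1,-0.034,0.085,0.006,0,0,0.063],
    [1,-0.023,0.089,0.007,0,0,0.062],
    [1,-0.012,0.091,0.006,0,0,0.063],
    [1,-0.001,0.092,0.007,0,0,0.062]
  ]
}}

```text
clock: 2.6
eef_pos: [577.6, -270.2, 340.1]
tool_rot: [-3.141, 0.0, 0.225]
force: [0.5, 0.3, 0.0]
width: 85.5
gripper_force: 0.0
```

```bash
python3 - <<'E'
from h import *
from cell import *
s=read_state();print(s["clock"],s["eef_pos"],s["tool_rot"],s["qpos"],s["width"])
d=get_image("wrist");np.savez("w1.npz",**d);im=d["pixels"][:,:,::-1].copy()
print(f_(d),d["cx"],d["cy"], -d["R"].T@d["t"])
for X in[(577.3,-269.3,117),(578.1,-269.8,4)]:
    q=proj(d,X,True);print(q);cv2.drawMarker(im,tuple(int(v) for v in q),(0,0,255),0,8,1)
cv2.imwrite("pics/w1.png",im)
E
```

```text
2.6 [ 577.6441725  -270.15160472  340.12895423] [-3.14088137e+00  3.94718427e-04  2.25105243e-01] [ 0.02156241  0.77268793  0.65767526  1.62958634 -0.55881753  0.93611584
 -0.46353205] 85.52362750041068
371.64829954431775 317.5869253182892 246.79367666633348 [ 650.02518117 -254.04816356  308.22001339]
[315.48809505 274.62119039]
[317.13807896 225.14506526]
```

View pics/w1.png

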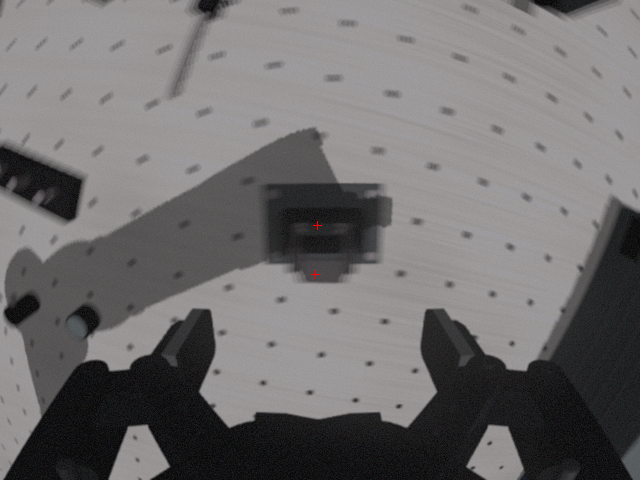

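The wrist view shows the tongs' bow at about (323,272) and the stand plate across u 263–383, a few pixels right of the projected marks. I'll measure the edges numerically.

```bash
python3 - <<'E'
from h import *
d=dict(np.load("w1.npz"));g=cv2.cvtColor(d["pixels"],cv2.COLOR_RGB2GRAY).astype(int)
for v in(266,270,274,278):print(v,g[v,284:364:2])
for u in(312,322,332):print(u,g[236:292:2,u])
for v in(195,205,250): print(v,"L",g[v,254:276:2],"R",g[v,374:396:2])
for u in(290,323,360): print(u,"T",g[176:196:2,u])
E
```

```text
266 [136 127 116 102  92  74  54  60  63  65  70  65  72  72  70  70  69  69
  71  72  68  71  70  71  71  69  70  67  68  64  62  64  71  87  97 115
 127 136 142 151]
270 [137 122 114  98  86  71  66  62  82  76  65  69  73  71  73  72  71  74
  73  71  72  69  74  70  72  73  73  70  67  62  66  57  72  91  98 113
 121 132 141 148]
274 [149 149 153 148 135 136 123 119 106  95  84  70  74  73  69  73  73  70
  75  73  70  70  73  72  72  71  69  69  78  95  92 100 109 124 134 142
 145 145 150 151]
278 [154 151 154 152 142 140 133 123 118 102  98  76  73  74  76  71  69  74
  68  73  74  72  71  74  69  74  71  86  97 108 123 123 136 136 148 150
 151 151 153 151]
312 [ 28   8  25  31  20  32  32  31  31  59  62  58  64  70  76  70  70  73
  72  69  73  76  74 110 153 152 152 153]
322 [ 22  20  29  31  29  28  28  27  26  54  65  56  65  72  68  72  70  71
  73  73  72  73  71  97 144 152 154 155]
332 [ 28  27  23  30  34  34  30  29  32  62  64  57  62  73  68  71  73  72
  71  72  73  69  65  91 146 150 153 149]
195 L [87 86 83 78 74 73 70 63 61 60 64] R [105  83  84 100 119 120 135 147 149 153 151]
205 L [88 82 88 78 72 64 53 43 41 44 46] R [ 45  42  60  66  71  80  81  87  90 119 151]
250 L [89 89 86 86 82 71 66 63 46 44 47] R [ 67  84 101 120 133 143 150 148 148 147 148]
290 T [89 85 86 81 53 43 39 36 40 37]
323 T [89 87 88 84 49 42 41 42 45 41]
360 T [148 152 151 139  75  68  65  68  65  69]
```

The picture was blurred because the arm was still moving, so I'll let it settle and measure again.

Emit:
{"method": "jog_arm", "body": {
  "steps": [
    [1,0,0,0,0,0,0],
    [1,0,0,0,0,0,0]
  ]
}}

```text
clock: 2.9
eef_pos: [577.1, -267.6, 340.2]
tool_rot: [-3.139, 0.001, 0.231]
force: [0.1, 0.2, -0.1]
width: 85.3
gripper_force: 0.0
```

```bash
python3 - <<'E'
from h import *
from cell import *
s=read_state();print(s["eef_pos"],s["tool_rot"],s["force"])
d=get_image("wrist");np.savez("w2.npz",**d);g=cv2.cvtColor(d["pixels"],cv2.COLOR_RGB2GRAY).astype(int)
a=s["tool_rot"][2];p=s["eef_pos"]
print(proj(d,(577.3,-269.3,117),True),"axis@117",proj(d,(p[0],p[1],117),True),"axis@190",proj(d,(p[0],p[1],190),True))
for v in(266,270,274,278):print(v,g[v,284:364:2])
for u in(312,322,332):print(u,g[252:292:2,u])
for v in(195,205,250): print(v,"L",g[v,254:276:2],"R",g[v,374:396:2])
v=330;print("fingers",g[v,180:240:2],g[v,400:460:2])
E
```

```text
[ 577.13236898 -267.62949139  340.18778185] [-3.13948586e+00  5.02057780e-04  2.30526908e-01] [ 0.09048593  0.19213092 -0.07981874]
[320.68244622 274.65469157] axis@117 [317.66477376 274.28440853] axis@190 [317.22848276 344.96103728]
266 [152 131  53  55  58  53  57  62  74  74  72  73  75  69  75  71  71  71
  74  75  73  72  67  75  70  72  72  69  70  68  62  55  58  54  61 136
 155 153 150 150]
270 [156 130  54  33  44  49  57  60  70  74  72  75  73  69  70  71  74  71
  74  74  74  73  70  73  75  73  69  71  73  69  58  56  44  34  67 148
 150 149 148 149]
274 [153 155 145 135 150 150  82  65  73  72  72  70  72  74  69  73  70  73
  75  74  69  71  73  72  72  72  74  72  70  65  65 115 108  94 117 148
 151 151 152 151]
278 [154 152 153 151 153 158 151  79  75  72  73  71  73  74  68  75  71  72
  70  70  74  70  75  73  73  70  73  70  69  72 139 156 151 153 151 153
 153 155 152 152]
312 [ 28  55  66  62  61  67  70  75  70  70  72  69  75  68  72  79 150 153
 154 156]
322 [ 33  58  68  60  56  70  73  75  73  74  70  74  72  70  71  79 135 153
 152 156]
332 [ 22  59  64  63  59  66  76  70  75  75  69  72  72  73  70  73 134 154
 152 154]
195 L [90 91 90 90 51 41 65 68 72 73 68] R [131 104  63  69 128 144 151 154 154 156 155]
205 L [87 89 88 85 67 44 41 41 46 37 43] R [ 36  42  42  53  87  90  89  88  88 138 151]
250 L [87 88 90 87 90 64 46 42 48 53 45] R [ 67  69  82 138 154 150 150 152 148 150 149]
fingers [ 54  49  58  55  51  43  35  35  36  32  25  34  38  33  37  30  51 125
 148 146 121 129 147 148 154 155 153 156 155 154] [152 151 150 150 151 151 148 151 149 153 152  97  36  40  34  37  37  36
  38  38  44  38  42  53  59  55  57  56  59  48]
```

```bash
python3 -c "
from h import *
rows((579,-269.3,250),.228,4)"
```

```text
[1, 0.001, 0.001, 0.045, 0, 0, np.float64(0.0)],
[1, 0.001, 0.001, 0.045, 0, 0, np.float64(0.0)],
[1, 0.0, 0.001, 0.045, 0, 0, np.float64(0.001)],
[1, 0.001, 0.002, 0.046, 0, 0, np.float64(0.0)],
end [ 579.3 -269.5  249.9] 0.2289
```

Emit:
{"method": "jog_arm", "body": {
  "steps": [
    [1,0.001,0.001,0.045,0,0,0],
    [1,0.001,0.001,0.045,0,0,0.001],
    [1,0,0.001,0.045,0,0,0],
    [1,0.001,0.002,0.046,0,0,0],
    [1,0,0,0,0,0,0],
    [1,0,0,0,0,0,0]
  ]
}}

```text
clock: 3.7
eef_pos: [579.6, -270.6, 251.2]
tool_rot: [3.141, -0.001, 0.228]
force: [0.8, -0.3, -0.1]
width: 85.6
gripper_force: 0.0
```

```bash
python3 - <<'E'
from h import *
from cell import *
for i in range(4):
    d=get_image("wrist");s=read_state();print(s["eef_pos"],s["tool_rot"])
np.savez("w3.npz",**d);g=cv2.cvtColor(d["pixels"],cv2.COLOR_RGB2GRAY).astype(int)
im=d["pixels"][:,:,::-1].copy()
p=s["eef_pos"]
for z in (117,): print(proj(d,(579,-269.3,z),True),proj(d,(*p[:2],z),True))
cv2.imwrite("pics/w3.png",im)
E
```

```text
[ 579.64749716 -270.88995842  251.42828356] [ 3.14065571e+00 -1.42059800e-03  2.27538331e-01]
[ 579.65763516 -271.04454075  251.49627522] [ 3.14049675e+00 -1.60646330e-03  2.27336230e-01]
[ 579.59088655 -271.10056058  251.40699195] [ 3.14055852e+00 -1.51465359e-03  2.27172596e-01]
[ 579.52660882 -271.12390406  251.25134714] [ 3.14073111e+00 -1.37311666e-03  2.27080383e-01]
[310.21585581 370.66120925] [315.87646352 370.4300212 ]
```

View pics/w3.png

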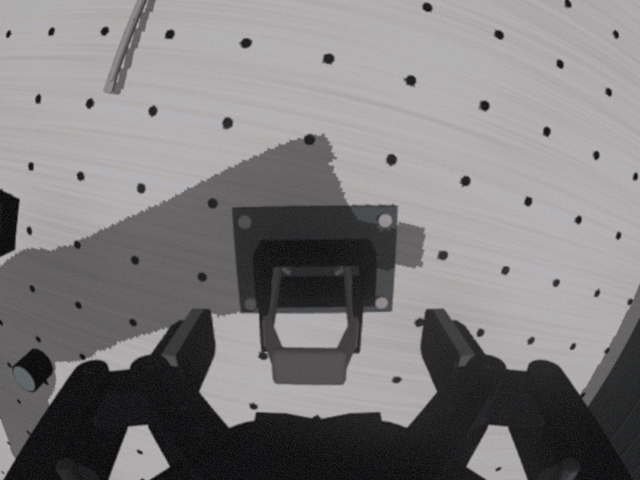

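The wrist view shows the bow at about (309,367), with the fingers' midline at u≈318. The gripper therefore needs about 2 mm toward +y before it descends and squeezes.

Emit:
{"method": "jog_arm", "body": {
  "steps": [
    [1,0.001,-0.002,0.012,0,0,0],
    [1,0.001,-0.002,0.012,0,0,0],
    [1,0,0,0.012,0,0,0],
    [1,0,0,0.012,0,0,0],
    [1,0,0,0,0,0,0],
    [1,0,0,0,0,0,0],
    [0.3,0,0,0,0,0,0],
    [0.15,0,0,0,0,0,0],
    [0.15,0,0,0,0,0,0]
  ]
}}

```text
clock: 5.03
eef_pos: [579.8, -268.9, 226.3]
tool_rot: [3.142, -0.0, 0.227]
force: [0.1, 0.0, 0.3]
width: 49.4
gripper_force: 0.0
```

Emit:
{"method": "jog_arm", "body": {
  "steps": [
    [0.05,0,0,0,0,0,0],
    [-0.04,0,0,0,0,0,0],
    [-0.08,0,0,0,0,0,0],
    [-0.08,0,0,0,0,0,0],
    [-0.08,0,0,0,0,0,0]
  ]
}}

```text
clock: 5.65
eef_pos: [579.9, -269.4, 226.5]
tool_rot: [3.14, -0.001, 0.227]
force: [0.5, -1.9, 3.4]
width: 39.2
gripper_force: 8.7
```

Emit:
{"method": "jog_arm", "body": {
  "steps": [
    [-0.08,0,0,-0.01,0,0,0],
    [-0.08,0,0,-0.03,0,0,0],
    [-0.08,0,0,-0.04,0,0,0],
    [-0.08,0,0,-0.05,0,0,0],
    [-0.08,0,0,-0.05,0,0,0],
    [-0.08,0,0,-0.04,0,0,0],
    [-0.08,0,0,0,0,0,0]
  ]
}}

```text
clock: 6.52
eef_pos: [580.2, -269.3, 338.4]
tool_rot: [3.139, -0.003, 0.227]
force: [-1.1, 0.4, -1.4]
width: 39.3
gripper_force: 7.4
```

```bash
python3 -c "
from h import *
rows((555,-50,336),0,10,-.08)"
```

```text
[-0.08, 0.005, -0.044, 0.0, 0, 0, np.float64(0.011)],
[-0.08, 0.004, -0.044, 0.001, 0, 0, np.float64(0.011)],
[-0.08, 0.003, -0.044, 0.0, 0, 0, np.float64(0.011)],
[-0.08, 0.002, -0.044, 0.001, 0, 0, np.float64(0.012)],
[-0.08, 0.001, -0.044, 0.0, 0, 0, np.float64(0.011)],
[-0.08, 0.0, -0.044, 0.001, 0, 0, np.float64(0.012)],
[-0.08, -0.001, -0.044, 0.0, 0, 0, np.float64(0.011)],
[-0.08, -0.002, -0.044, 0.001, 0, 0, np.float64(0.012)],
[-0.08, -0.003, -0.044, 0.0, 0, 0, np.float64(0.011)],
[-0.08, -0.004, -0.045, 0.001, 0, 0, np.float64(0.012)],
end [555.  -49.8 335.9] -0.001
```

Emit:
{"method": "jog_arm", "body": {
  "steps": [
    [-0.08,0.005,-0.044,0,0,0,0.011],
    [-0.08,0.004,-0.044,0.001,0,0,0.011],
    [-0.08,0.003,-0.044,0,0,0,0.011],
    [-0.08,0.002,-0.044,0.001,0,0,0.012],
    [-0.08,0.001,-0.044,0,0,0,0.011],
    [-0.08,0,-0.044,0.001,0,0,0.012],
    [-0.08,-0.001,-0.044,0,0,0,0.011],
    [-0.08,-0.002,-0.044,0.001,0,0,0.012],
    [-0.08,-0.003,-0.044,0,0,0,0.011],
    [-0.08,-0.004,-0.045,0.001,0,0,0.012]
  ]
}}

```text
clock: 7.78
eef_pos: [554.2, -48.5, 332.9]
tool_rot: [-3.141, 0.002, -0.002]
force: [0.2, -0.4, -0.9]
width: 39.7
gripper_force: 7.4
```

Emit:
{"method": "jog_arm", "body": {
  "steps": [
    [-0.08,0,0,0,0,0,0],
    [-0.08,0,0,0,0,0,0],
    [-0.08,0,0,0,0,0,0],
    [-0.08,0,0,0,0,0,0]
  ]
}}

```text
clock: 8.28
eef_pos: [554.6, -50.3, 333.7]
tool_rot: [3.141, -0.0, -0.002]
force: [0.1, -0.2, -1.1]
width: 39.3
gripper_force: 7.4
```

```bash
python3 - <<'E'
from h import *
from cell import *
s=read_state();print(s["eef_pos"],s["tool_rot"])
d=get_image("wrist");np.savez("w4.npz",**d)
for z in (42,33): print(proj(d,(554.8,-13.2,z),True))
p=s["eef_pos"]
print("tips",proj(d,(p[0],p[1],p[2]-217.4),True))
cv2.imwrite("pics/w4.png",cv2.resize(d["pixels"][150:450,100:500,::-1],(800,600),interpolation=cv2.INTER_CUBIC))
E
```

```text
[554.62662465 -50.30107244 333.74923718] [ 3.14127113e+00 -1.56975230e-04 -2.49843606e-03]
[266.20040787 240.47149611]
[267.77393488 237.19620914]
tips [316.65153316 278.5897167 ]
```

View pics/w4.png

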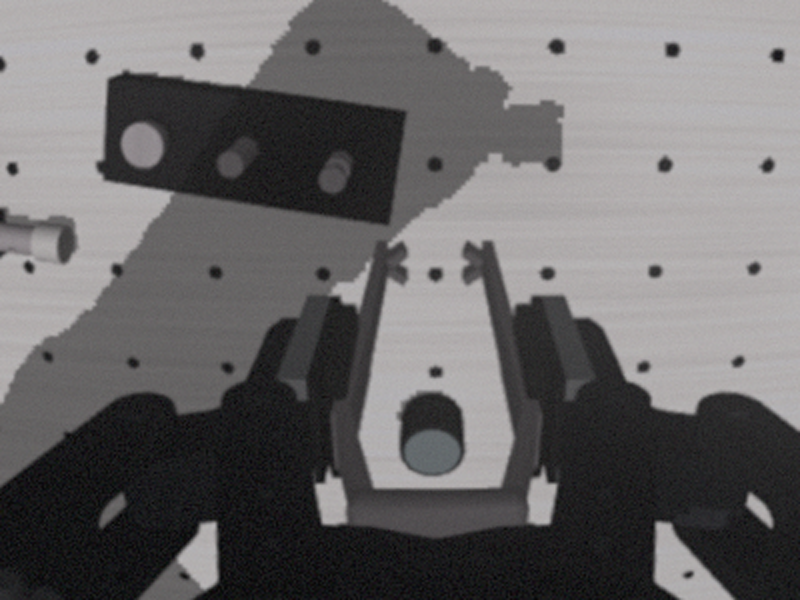

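The wrist crop shows the waisted plug (capped, narrow neck) as the rack's right-hand pin. Its cap is at full-image (266,239), and the tongs' tips are at (317,281). I'll move the tips to just above it.

```bash
python3 -c "
from h import *
rows((555.7,-13,277),-.09,6,-.08)"
```

```text
[-0.08, 0.0, -0.012, 0.019, 0, 0, np.float64(0.007)],
[-0.08, 0.0, -0.012, 0.019, 0, 0, np.float64(0.007)],
[-0.08, 0.0, -0.013, 0.019, 0, 0, np.float64(0.007)],
[-0.08, -0.0, -0.012, 0.019, 0, 0, np.float64(0.008)],
[-0.08, -0.0, -0.013, 0.019, 0, 0, np.float64(0.007)],
[-0.08, -0.001, -0.012, 0.018, 0, 0, np.float64(0.008)],
end [555.5 -13.1 277.2] -0.0903
```

Emit:
{"method": "jog_arm", "body": {
  "steps": [
    [-0.08,0,-0.012,0.019,0,0,0.007],
    [-0.08,0,-0.012,0.019,0,0,0.007],
    [-0.08,0,-0.013,0.019,0,0,0.007],
    [-0.08,0,-0.012,0.019,0,0,0.008],
    [-0.08,0,-0.013,0.019,0,0,0.007],
    [-0.08,0,-0.012,0.019,0,0,0.008],
    [-0.08,0,0,0,0,0,0],
    [-0.08,0,0,0,0,0,0],
    [-0.08,0,0,0,0,0,0],
    [-0.08,0,0,0,0,0,0]
  ]
}}

```text
clock: 9.57
eef_pos: [556.1, -12.7, 277.0]
tool_rot: [-3.142, -0.001, -0.09]
force: [0.3, 0.5, -0.9]
width: 39.3
gripper_force: 7.4
```

```bash
python3 - <<'E'
from h import *
from cell import *
s=read_state();p=s["eef_pos"];print(p,s["tool_rot"],s["force"])
d=get_image("wrist");np.savez("w5.npz",**d)
for z in (42,33): print(z,proj(d,(555.5,-13.2,z),True),"axis",proj(d,(*p[:2],z),True))
print("tips",proj(d,(p[0],p[1],p[2]-217.4),True),proj(d,(p[0],p[1],p[2]-213.4),True))
cv2.imwrite("pics/w5.png",cv2.resize(d["pixels"][200:350,220:420,::-1],(800,600),interpolation=cv2.INTER_CUBIC))
E
```

```text
[556.12909933 -12.66266728 277.03710858] [-3.14150946e+00 -6.66461067e-04 -8.95504851e-02] [ 0.25116643  0.48825912 -0.88679741]
42 [317.86386322 268.4738696 ] axis [316.84734213 267.54150382]
33 [317.85890115 263.33285646] axis [316.88090189 262.43115504]
tips [316.77362771 278.80738234] [316.75525046 281.62484813]
```

View pics/w5.png

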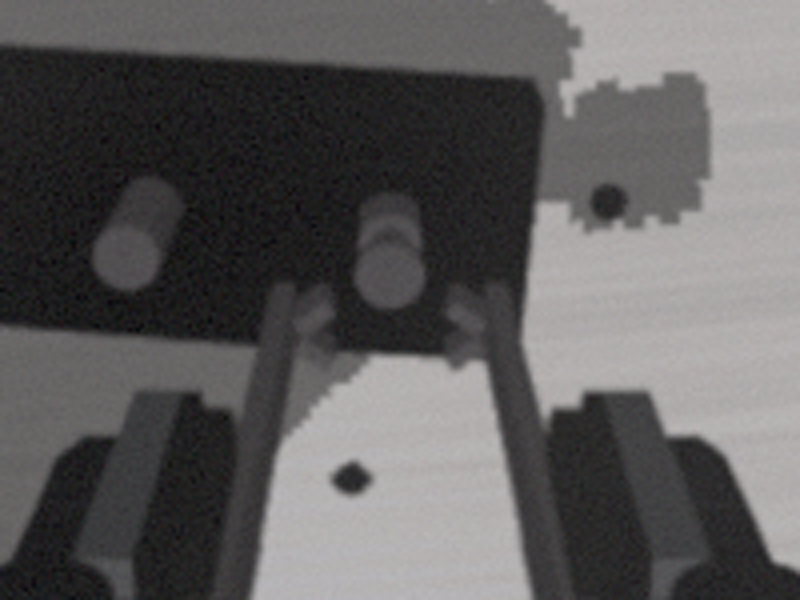

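The crop shows the cap at full-image (317.2,269.5), between the open jaws centred near (317.8,282). That puts the plug about 1 mm toward −x, so I'll correct, descend and nip.

Emit:
{"method": "jog_arm", "body": {
  "steps": [
    [-0.08,-0.002,-0.0005,0,0,0,0],
    [-0.08,0,0,0.01,0,0,0],
    [-0.08,0,0,0.01,0,0,0],
    [-0.08,0,0,0.01,0,0,0],
    [-0.08,0,0,0.01,0,0,0],
    [-0.08,0,0,0.012,0,0,0],
    [-0.08,0,0,0,0,0,0],
    [-0.08,0,0,0,0,0,0]
  ]
}}

```text
clock: 10.62
eef_pos: [555.1, -12.2, 250.7]
tool_rot: [3.142, -0.0, -0.089]
force: [0.3, 0.0, -1.2]
width: 39.1
gripper_force: 7.4
```

```bash
python3 - <<'E'
from h import *
from cell import *
for i in range(4):
    d=get_image("wrist");s=read_state();print(s["eef_pos"],s["tool_rot"],s["force"],s["width"])
p=s["eef_pos"]
np.savez("w6.npz",**d)
print("axis z42",proj(d,(*p[:2],42),True),"tips",proj(d,(*p[:2],37),True))
cv2.imwrite("pics/w6.png",cv2.resize(d["pixels"][200:350,220:420,::-1],(800,600),interpolation=cv2.INTER_CUBIC))
E
```

```text
[555.13319316 -12.14966495 250.83494184] [ 3.14154117e+00 -3.05134252e-04 -8.92808170e-02] [-0.22276284 -0.62389592 -0.74158966] 39.36018816988245
[555.14034779 -12.1319254  250.87901718] [ 3.14157735e+00 -4.01072837e-04 -8.92246170e-02] [-0.9461165  -0.07127688 -1.74990958] 39.429023751244934
[555.1450013  -12.12559362 250.90882883] [-3.14152719e+00 -4.11521299e-04 -8.92542255e-02] [ 0.3618228  -0.08430043  0.0675839 ] 39.69153785052827
[555.1363307  -12.09453483 250.87331891] [-3.14154266e+00 -3.55271875e-04 -8.91720063e-02] [ 0.31976237 -0.13244179 -0.53858022] 39.536427973948065
axis z42 [316.75071399 284.88036544] tips [316.77394075 281.22181058]
```

View pics/w6.png

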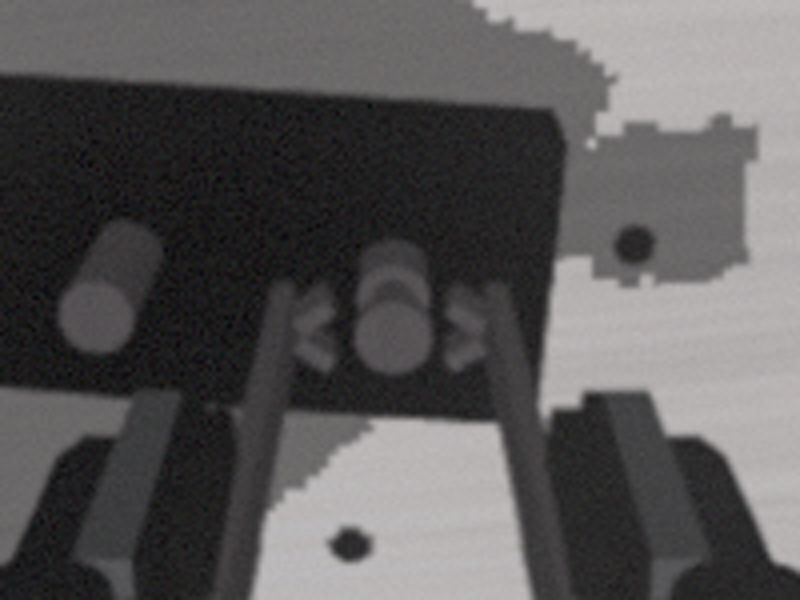

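The crop shows the cap at (393,338), centred between the jaws at u≈391, with its position along x matching too. Closing on the neck.

Emit:
{"method": "jog_arm", "body": {
  "steps": [
    [-0.12,0,0,0,0,0,0],
    [-0.16,0,0,0,0,0,0],
    [-0.2,0,0,0,0,0,0],
    [-0.3,0,0,0,0,0,0],
    [-0.3,0,0,0,0,0,0],
    [-0.3,0,0,0,0,0,0]
  ]
}}

```text
clock: 11.58
eef_pos: [555.1, -12.1, 250.8]
tool_rot: [-3.142, -0.0, -0.089]
force: [-0.7, -0.2, 1.1]
width: 34.8
gripper_force: 59.5
```

Emit:
{"method": "jog_arm", "body": {
  "steps": [
    [-0.3,0,0,-0.006,0,0,0],
    [-0.3,0,0,-0.012,0,0,0],
    [-0.3,0,0,-0.02,0,0,0],
    [-0.3,0,0,-0.03,0,0,0],
    [-0.3,0,0,-0.03,0,0,0],
    [-0.3,0,0,-0.022,0,0,0],
    [-0.3,0,0,0,0,0,0]
  ]
}}

```text
clock: 12.45
eef_pos: [555.3, -12.1, 311.8]
tool_rot: [-3.141, -0.002, -0.089]
force: [-0.8, -0.3, -1.1]
width: 34.7
gripper_force: 59.7
```

```bash
python3 -c "
from h import *
rows((526.3,215,311),-.09,10,-.3)"
```

```text
[-0.3, -0.01, -0.045, 0.0, 0, 0, np.float64(0.0)],
[-0.3, -0.01, -0.045, 0.0, 0, 0, np.float64(0.0)],
[-0.3, -0.01, -0.045, 0.0, 0, 0, np.float64(0.0)],
[-0.3, -0.01, -0.045, 0.0, 0, 0, np.float64(0.0)],
[-0.3, -0.01, -0.045, 0.0, 0, 0, np.float64(0.0)],
[-0.3, -0.01, -0.044, 0.0, 0, 0, np.float64(0.0)],
[-0.3, -0.01, -0.045, 0.0, 0, 0, np.float64(0.0)],
[-0.3, -0.009, -0.044, 0.001, 0, 0, np.float64(0.0)],
[-0.3, -0.01, -0.045, 0.0, 0, 0, np.float64(0.0)],
[-0.3, -0.009, -0.044, 0.001, 0, 0, np.float64(0.001)],
end [526.4 214.8 310.8] -0.091
```

Emit:
{"method": "jog_arm", "body": {
  "steps": [
    [-0.3,-0.01,-0.045,0,0,0,0],
    [-0.3,-0.01,-0.045,0,0,0,0],
    [-0.3,-0.01,-0.045,0,0,0,0],
    [-0.3,-0.01,-0.045,0,0,0,0],
    [-0.3,-0.01,-0.045,0,0,0,0],
    [-0.3,-0.01,-0.044,0,0,0,0],
    [-0.3,-0.01,-0.045,0,0,0,0],
    [-0.3,-0.009,-0.044,0.001,0,0,0],
    [-0.3,-0.01,-0.045,0,0,0,0],
    [-0.3,-0.009,-0.044,0.001,0,0,0]
  ]
}}

```text
clock: 13.7
eef_pos: [525.8, 215.7, 309.2]
tool_rot: [3.141, 0.001, -0.089]
force: [-0.1, 1.1, -0.4]
width: 34.6
gripper_force: 59.8
```

Emit:
{"method": "jog_arm", "body": {
  "steps": [
    [-0.3,0,0,0,0,0,0],
    [-0.3,0,0,0,0,0,0],
    [-0.3,0,0,0,0,0,0],
    [-0.3,0,0,0,0,0,0]
  ]
}}

```text
clock: 14.2
eef_pos: [526.3, 214.0, 309.8]
tool_rot: [3.141, -0.0, -0.091]
force: [-0.6, -0.9, -0.8]
width: 34.9
gripper_force: 59.8
```

```bash
python3 - <<'E'
from h import *
from cell import *
for i in range(3):
    d=get_image("wrist");s=read_state();print(s["eef_pos"],s["tool_rot"],s["force"])
p=s["eef_pos"]
np.savez("w7.npz",**d)
print("bore est",proj(d,(527.4,229.5,45),True),"axis@45",proj(d,(*p[:2],45),True),"foot",proj(d,(*p[:2],p[2]-217.4-27),True),"cap",proj(d,(*p[:2],p[2]-208.4),True),f_(d))
t=get_image("top");np.savez("t7.npz",**t)
cv2.imwrite("pics/w7.png",cv2.resize(d["pixels"][180:330,200:400,::-1],(800,600),interpolation=cv2.INTER_CUBIC))
E
```

```text
[526.32827756 214.15704117 309.81674317] [ 3.14154808e+00 -1.13844081e-04 -9.04306394e-02] [ 0.89937947 -0.44249667 -2.08664208]
[526.29258896 214.3519217  309.77304188] [-3.14157395e+00 -3.38063787e-05 -9.01852705e-02] [-0.16637941  0.11993689 -1.38720753]
[526.25569917 214.53075262 309.77640515] [-3.14152463e+00 -7.42452212e-05 -8.97802740e-02] [ 1.05785931 -0.12146761 -0.89785981]
bore est [293.94502125 252.18291943] axis@45 [316.72652263 251.88756486] foot [316.64158076 262.11890229] cap [316.45145771 285.20251649] 371.64829954431775
```

View pics/w7.png

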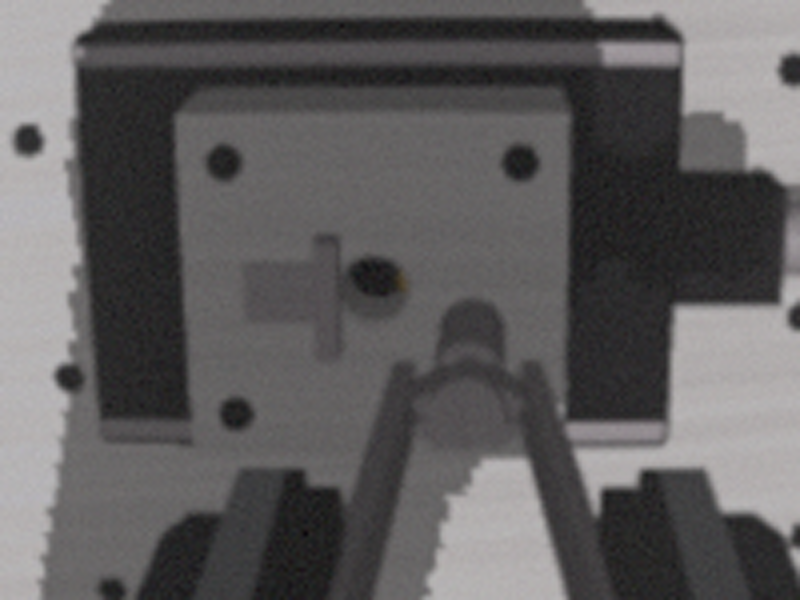

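The crop shows the bore (including its chamfer) centred at (375,288), full-image (293.8,252), matching the estimate. The tab is on its left and the plug is upright at u≈468. I'll descend so the foot clears the top by about 2 mm, then slide toward the tab.

Emit:
{"method": "jog_arm", "body": {
  "steps": [
    [-0.3,0,0,0.01,0,0,0],
    [-0.3,0,0,0.01,0,0,0],
    [-0.3,0,0,0.01,0,0,0],
    [-0.3,0,0,0.006,0,0,0],
    [-0.3,0,-0.006,0,0,0,0],
    [-0.3,0,-0.006,0,0,0,0],
    [-0.3,0,-0.006,0,0,0,0],
    [-0.3,0,0,0,0,0,0],
    [-0.3,0,0,0,0,0,0]
  ]
}}

```text
clock: 15.52
eef_pos: [527.0, 223.8, 291.8]
tool_rot: [3.141, -0.0, -0.089]
force: [-0.5, -0.1, -1.1]
width: 34.6
gripper_force: 59.8
```

```bash
cat > avg.py <<'E'
from h import *
from cell import *
import sys
n=int(sys.argv[1]) if len(sys.argv)>1 else 8
F=[];P=[];T=[]
for i in range(n):
    d=get_image("wrist");s=read_state();F.append(s["force"]);P.append(s["eef_pos"]);T.append(s["torque"])
P=np.array(P);p=P.mean(0);B=np.array([527.4,229.4]);y=-.09
e=p[:2]-B; c,sn=np.cos(y),np.sin(y)
Fm=np.mean(F,0);
print("t",s["clock"],"P",p.round(2),P[-1].round(2),"rot",np.round(s["tool_rot"],4),"foot z",round(p[2]-244.8,2))
print("stage-frame offset from bore est x,y:",round(c*e[0]+sn*e[1],2),round(-sn*e[0]+c*e[1],2),
 "F stage x,y,z",np.round([c*Fm[0]+sn*Fm[1],-sn*Fm[0]+c*Fm[1],Fm[2]],2),"sd",np.std(F,0).round(2),"T",np.mean(T,0).round(3),"w",round(s["width"],1),round(s["gripper_force"],1))
np.savez("wl.npz",**d)
E
python3 avg.py
```

```text
t 15.925 P [526.95 223.76 291.73] [526.96 223.78 291.71] rot [-3.1416  0.     -0.0894] foot z 46.93
stage-frame offset from bore est x,y: 0.06 -5.66 F stage x,y,z [ 0.28  0.02 -1.07] sd [0.48 0.46 0.48] T [0.003 0.004 0.004] w 34.6 59.8
```

Emit:
{"method": "jog_arm", "body": {
  "steps": [
    [-0.3,0,-0.004,0,0,0,0],
    [-0.3,0,-0.004,0,0,0,0],
    [-0.3,0,-0.001,0,0,0,0],
    [-0.3,0,0,0,0,0,0]
  ]
}}

```text
clock: 16.42
eef_pos: [527.3, 228.4, 291.7]
tool_rot: [3.142, 0.0, -0.089]
force: [-0.1, -0.2, -1.0]
width: 34.6
gripper_force: 59.8
```

```bash
python3 avg.py
```

```text
t 16.825 P [527.36 228.28 291.7 ] [527.37 228.3  291.72] rot [-3.1415  0.     -0.0893] foot z 46.9
stage-frame offset from bore est x,y: 0.06 -1.12 F stage x,y,z [ 0.22 -0.21 -1.24] sd [0.43 0.23 0.38] T [-0.012  0.005 -0.009] w 34.8 59.8
```

Emit:
{"method": "jog_arm", "body": {
  "steps": [
    [-0.3,0,-0.0015,0,0,0,0],
    [-0.3,0,0,0,0,0,0],
    [-0.3,0,0,0,0,0,0]
  ]
}}

```text
clock: 17.2
eef_pos: [527.4, 229.1, 291.7]
tool_rot: [3.142, 0.0, -0.089]
force: [1.0, 0.3, -1.4]
width: 35.0
gripper_force: 59.8
```

```bash
python3 avg.py
```

```text
t 17.6 P [527.42 229.08 291.7 ] [527.43 229.08 291.69] rot [-3.1415  0.     -0.0892] foot z 46.9
stage-frame offset from bore est x,y: 0.05 -0.32 F stage x,y,z [ 0.18  0.04 -1.25] sd [0.51 0.47 0.46] T [-0.011  0.012  0.   ] w 34.7 59.8
```

Emit:
{"method": "jog_arm", "body": {
  "steps": [
    [-0.3,0,-0.001,0,0,0,0],
    [-0.3,0,0,0,0,0,0],
    [-0.3,0,0,0,0,0,0]
  ]
}}

```text
clock: 17.98
eef_pos: [527.5, 229.6, 291.7]
tool_rot: [3.142, 0.0, -0.089]
force: [0.0, -0.7, -1.4]
width: 34.6
gripper_force: 59.8
```

```bash
python3 avg.py
```

```text
t 18.375 P [527.47 229.58 291.69] [527.47 229.59 291.69] rot [ 3.1416  0.     -0.0892] foot z 46.89
stage-frame offset from bore est x,y: 0.05 0.18 F stage x,y,z [-0.15 -0.15 -0.96] sd [0.47 0.49 0.61] T [-0.005  0.005  0.005] w 34.6 59.8
```

Emit:
{"method": "jog_arm", "body": {
  "steps": [
    [-0.3,0,-0.001,0,0,0,0],
    [-0.3,0,0,0,0,0,0],
    [-0.3,0,0,0,0,0,0]
  ]
}}

```text
clock: 18.75
eef_pos: [527.5, 230.1, 291.7]
tool_rot: [-3.142, 0.0, -0.089]
force: [-0.5, -0.6, -1.1]
width: 34.5
gripper_force: 59.8
```

```bash
python3 avg.py
```

```text
t 19.15 P [527.52 230.07 291.7 ] [527.51 230.07 291.71] rot [-3.1416  0.     -0.0893] foot z 46.9
stage-frame offset from bore est x,y: 0.06 0.67 F stage x,y,z [-0.18 -0.13 -1.17] sd [0.66 0.56 0.36] T [-0.018 -0.015 -0.017] w 35.2 59.8
```

Emit:
{"method": "jog_arm", "body": {
  "steps": [
    [-0.3,0,-0.001,0,0,0,0],
    [-0.3,0,0,0,0,0,0],
    [-0.3,0,0,0,0,0,0]
  ]
}}

```text
clock: 19.52
eef_pos: [527.5, 230.6, 291.7]
tool_rot: [-3.142, 0.0, -0.089]
force: [0.4, 1.2, -1.1]
width: 34.8
gripper_force: 59.8
```

```bash
python3 avg.py
```

```text
t 19.925 P [527.55 230.57 291.69] [527.55 230.59 291.7 ] rot [-3.1415  0.     -0.0892] foot z 46.89
stage-frame offset from bore est x,y: 0.05 1.18 F stage x,y,z [-0.37 -0.17 -0.92] sd [0.47 0.26 0.58] T [-0.017 -0.007 -0.011] w 34.8 59.8
```

Emit:
{"method": "jog_arm", "body": {
  "steps": [
    [-0.3,0,-0.001,0,0,0,0],
    [-0.3,0,0,0,0,0,0],
    [-0.3,0,0,0,0,0,0]
  ]
}}

```text
clock: 20.3
eef_pos: [527.6, 231.1, 291.7]
tool_rot: [-3.142, -0.0, -0.089]
force: [-0.4, 1.1, -1.2]
width: 34.7
gripper_force: 59.8
```

```bash
python3 avg.py 8; python3 -c "
from h import *
d=dict(np.load('wl.npz'));cv2.imwrite('pics/w8.png',cv2.resize(d['pixels'][200:320,230:390,::-1],(800,600),interpolation=cv2.INTER_CUBIC))"
```

```text
t 20.7 P [527.6  231.07 291.7 ] [527.59 231.08 291.7 ] rot [ 3.1416  0.     -0.0892] foot z 46.9
stage-frame offset from bore est x,y: 0.04 1.68 F stage x,y,z [-0.12  0.11 -0.98] sd [0.43 0.5  0.39] T [-0.009  0.006 -0.021] w 34.7 59.8
```

View pics/w8.png

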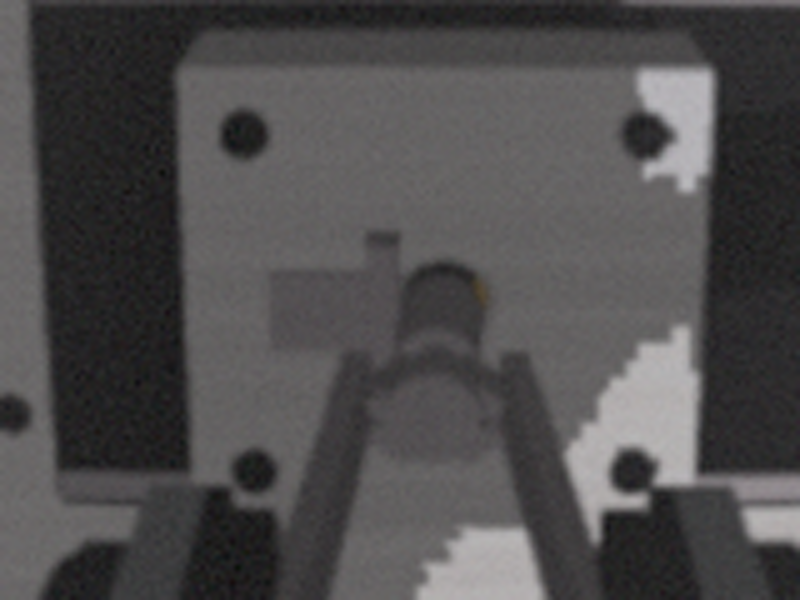

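The crop shows the shank's left edge (≈400) just at the tab's face (≈400), with the ball's orange spot at its right edge (480). Contact is imminent. I'll continue in half-millimetre steps.

Emit:
{"method": "jog_arm", "body": {
  "steps": [
    [-0.3,0,-0.001,0,0,0,0],
    [-0.3,0,0,0,0,0,0],
    [-0.3,0,0,0,0,0,0]
  ]
}}

```text
clock: 21.08
eef_pos: [527.6, 231.4, 291.7]
tool_rot: [3.141, 0.0, -0.089]
force: [0.0, -0.3, -1.6]
width: 34.8
gripper_force: 59.8
```

```bash
python3 avg.py 8; python3 -c "
from h import *
d=dict(np.load('wl.npz'));g=d['pixels'].astype(int).sum(2)//3
for v in (251,254,257,259,261,263): print(v,g[v,296:336])"
```

```text
t 21.475 P [527.64 231.48 291.69] [527.63 231.54 291.7 ] rot [ 3.1416e+00  1.0000e-04 -8.9300e-02] foot z 46.89
stage-frame offset from bore est x,y: 0.05 2.1 F stage x,y,z [-0.28 -0.71 -0.94] sd [0.37 0.41 0.41] T [-0.229  0.046  0.013] w 34.5 59.8
251 [101 101  99  97 102 101  95  95  84  77  80  82  86  83  84  95 102 102
 102  98  94  95  92  87  83  90  92  95  94 102 100  99  99  98 100 102
  98 101  96 100]
254 [82 80 83 80 81 80 83 79 80 80 79 83 83 83 81 86 81 69 55 46 46 46 41 40
 37 38 37 34 50 63 84 96 95 97 92 96 96 94 97 95]
257 [81 79 82 83 82 77 81 81 79 85 83 82 79 78 68 58 49 50 61 53 60 60 60 60
 58 58 59 56 53 58 63 77 83 88 96 98 93 96 96 94]
259 [80 86 80 81 80 80 83 80 83 80 83 82 79 77 70 62 57 54 60 61 59 57 58 59
 60 56 57 57 59 55 65 69 78 88 91 96 96 97 94 90]
261 [ 78  85  80  81  79  84  80  82  79  80  79  79  84  79  65  56  58  59
  57  60  57  63  59  60  59  56  65  58  57  56  59  66  78  89  96  98
 100  94  98  99]
263 [ 78  76  81  81  80  80  78  86  78  80  79  80  84  77  69  55  57  55
  59  55  63  58  59  58  61  56  58  59  56  59  60  69  81  96  94  98
 102 101  97  99]
```

The contact torque (−0.23 N·m, about 0.9 N) shows the shank lightly against the tab. I'll back off by a hair and lower gently.

Emit:
{"method": "jog_arm", "body": {
  "steps": [
    [-0.3,0,0.0005,0,0,0,0],
    [-0.3,0,0,0.002,0,0,0],
    [-0.3,0,0,0.002,0,0,0],
    [-0.3,0,0,0.002,0,0,0],
    [-0.3,0,0,0,0,0,0]
  ]
}}

```text
clock: 22.1
eef_pos: [527.6, 231.4, 288.6]
tool_rot: [3.142, 0.0, -0.089]
force: [0.5, -0.2, -1.1]
width: 34.7
gripper_force: 59.8
```

```bash
python3 avg.py 5
```

```text
t 22.35 P [527.59 231.34 288.63] [527.6  231.32 288.66] rot [ 3.1416e+00  2.0000e-04 -8.9200e-02] foot z 43.83
stage-frame offset from bore est x,y: 0.02 1.95 F stage x,y,z [-0.05 -0.97 -1.71] sd [0.43 0.25 0.3 ] T [-0.14  -0.003  0.001] w 34.8 59.8
```

Emit:
{"method": "jog_arm", "body": {
  "steps": [
    [-0.3,0,0,0.002,0,0,0],
    [-0.3,0,0,0.002,0,0,0],
    [-0.3,0,0,0.002,0,0,0],
    [-0.3,0,0,0,0,0,0]
  ]
}}

```text
clock: 22.85
eef_pos: [527.6, 231.3, 285.6]
tool_rot: [3.142, 0.0, -0.089]
force: [0.3, -0.7, -1.1]
width: 34.7
gripper_force: 59.8
```

```bash
python3 avg.py 4
```

```text
t 23.05 P [527.58 231.3  285.62] [527.58 231.31 285.63] rot [ 3.1415e+00  2.0000e-04 -8.9200e-02] foot z 40.82
stage-frame offset from bore est x,y: 0.01 1.91 F stage x,y,z [-0.26 -0.79 -0.97] sd [0.84 0.6  0.39] T [-0.194  0.027 -0.003] w 34.8 59.9
```

Emit:
{"method": "jog_arm", "body": {
  "steps": [
    [-0.3,0,0,0.002,0,0,0],
    [-0.3,0,0,0.002,0,0,0],
    [-0.3,0,0,0.002,0,0,0],
    [-0.3,0,0,0.002,0,0,0],
    [-0.3,0,0,0,0,0,0]
  ]
}}

```text
clock: 23.68
eef_pos: [527.7, 231.3, 281.7]
tool_rot: [-3.142, -0.0, -0.089]
force: [0.4, -1.6, -0.1]
width: 34.6
gripper_force: 60.0
```

```bash
python3 avg.py 4
```

```text
t 23.875 P [527.66 231.29 281.71] [527.66 231.31 281.73] rot [-3.1416e+00 -1.0000e-04 -8.9200e-02] foot z 36.91
stage-frame offset from bore est x,y: 0.09 1.9 F stage x,y,z [-0.32 -1.31  0.75] sd [0.6  0.54 0.6 ] T [-0.295  0.086 -0.005] w 34.7 59.9
```

Emit:
{"method": "jog_arm", "body": {
  "steps": [
    [-0.3,0,0,0.002,0,0,0],
    [-0.3,0,0,0.002,0,0,0],
    [-0.3,0,0,0.002,0,0,0],
    [-0.3,0,0,0.002,0,0,0],
    [-0.3,0,0,0,0,0,0]
  ]
}}

```text
clock: 24.5
eef_pos: [527.5, 231.3, 277.5]
tool_rot: [3.141, 0.0, -0.089]
force: [0.3, -0.8, 0.2]
width: 34.9
gripper_force: 59.7
```

```bash
python3 avg.py 4
```

```text
t 24.7 P [527.54 231.28 277.53] [527.56 231.28 277.57] rot [ 3.1414e+00  2.0000e-04 -8.9200e-02] foot z 32.73
stage-frame offset from bore est x,y: -0.03 1.89 F stage x,y,z [-0.31 -0.97 -0.11] sd [0.55 0.5  0.42] T [-0.349  0.06  -0.011] w 34.5 59.7
```

Now 0.5 mm steps to the floor.

Emit:
{"method": "jog_arm", "body": {
  "steps": [
    [-0.3,0,0,0.001,0,0,0],
    [-0.3,0,0,0.001,0,0,0],
    [-0.3,0,0,0,0,0,0]
  ]
}}

```text
clock: 25.08
eef_pos: [527.6, 231.3, 276.7]
tool_rot: [3.142, -0.0, -0.089]
force: [-0.0, -1.5, 1.6]
width: 34.9
gripper_force: 59.8
```

```bash
python3 avg.py 4
```

```text
t 25.275 P [527.64 231.27 276.73] [527.63 231.29 276.72] rot [ 3.1416 -0.     -0.0893] foot z 31.93
stage-frame offset from bore est x,y: 0.07 1.89 F stage x,y,z [-0.14 -2.12  1.03] sd [0.57 0.21 0.49] T [-0.441  0.111  0.021] w 34.5 59.8
```

Emit:
{"method": "jog_arm", "body": {
  "steps": [
    [-0.3,0,0,0.001,0,0,0],
    [-0.3,0,0,0,0,0,0]
  ]
}}

```text
clock: 25.52
eef_pos: [527.6, 231.3, 276.2]
tool_rot: [3.142, -0.0, -0.089]
force: [-0.4, -1.7, 0.5]
width: 34.7
gripper_force: 59.8
```

```bash
python3 avg.py 4
```

```text
t 25.725 P [527.62 231.3  276.16] [527.61 231.31 276.16] rot [ 3.1415e+00  1.0000e-04 -8.9200e-02] foot z 31.36
stage-frame offset from bore est x,y: 0.05 1.91 F stage x,y,z [ 0.05 -1.42  0.98] sd [0.46 0.46 0.36] T [-0.43   0.088 -0.005] w 34.8 59.8
```

Emit:
{"method": "jog_arm", "body": {
  "steps": [
    [-0.3,0,0,0.001,0,0,0],
    [-0.3,0,0,0,0,0,0]
  ]
}}

```text
clock: 25.98
eef_pos: [527.7, 231.3, 275.9]
tool_rot: [-3.141, -0.0, -0.089]
force: [-0.7, -2.0, 2.9]
width: 34.8
gripper_force: 59.9
```

```bash
python3 avg.py 4
```

```text
t 26.175 P [527.71 231.29 275.88] [527.72 231.3  275.87] rot [-3.1415e+00 -3.0000e-04 -8.9200e-02] foot z 31.08
stage-frame offset from bore est x,y: 0.14 1.91 F stage x,y,z [-0.56 -1.72  4.  ] sd [0.33 0.4  0.28] T [-0.499  0.205 -0.025] w 34.7 60.0
```

Emit:
{"method": "jog_arm", "body": {
  "steps": [
    [-0.3,0,0,0.001,0,0,0],
    [-0.3,0,0,0,0,0,0]
  ]
}}

```text
clock: 26.42
eef_pos: [527.9, 231.2, 275.7]
tool_rot: [-3.141, -0.001, -0.089]
force: [-1.0, -1.0, 6.8]
width: 34.6
gripper_force: 60.1
```

```bash
python3 avg.py 4
```

```text
t 26.625 P [527.85 231.23 275.71] [527.85 231.21 275.71] rot [-3.1412e+00 -6.0000e-04 -8.9400e-02] foot z 30.91
stage-frame offset from bore est x,y: 0.28 1.86 F stage x,y,z [-0.86 -1.35  6.83] sd [0.28 0.33 0.6 ] T [-0.512  0.31  -0.003] w 34.7 60.1
```

The plug is on the bore's floor: force rose to about 8 N net and z stalled at the predicted height. I'll ease off and open the jaws.

Emit:
{"method": "jog_arm", "body": {
  "steps": [
    [-0.3,0,0,-0.001,0,0,0],
    [-0.22,0,0,0,0,0,0],
    [-0.17,0,0,0,0,0,0],
    [-0.13,0,0,0,0,0,0],
    [-0.08,0,0,0,0,0,0],
    [-0.08,0,0,0,0,0,0],
    [-0.08,0,0,0,0,0,0]
  ]
}}

```text
clock: 27.5
eef_pos: [527.5, 231.5, 275.5]
tool_rot: [-3.142, 0.0, -0.089]
force: [0.1, 0.8, -0.8]
width: 39.6
gripper_force: 7.7
```

```bash
python3 avg.py 4; python3 -c "
from h import *
d=dict(np.load('wl.npz'));g=d['pixels'].astype(int).sum(2)//3
for v in range(264,300,3): print(v,g[v,290:346])"
```

```text
t 27.7 P [527.57 231.39 275.62] [527.59 231.38 275.67] rot [-3.1415e+00  1.0000e-04 -8.9200e-02] foot z 30.82
stage-frame offset from bore est x,y: -0.01 2.0 F stage x,y,z [-0.11  0.03 -0.86] sd [0.39 0.43 0.33] T [-0.01  -0.018  0.003] w 39.2 7.7
264 [80 83 79 77 79 80 76 79 82 83 83 83 80 77 81 82 82 82 80 82 79 74 64 59
 57 55 59 59 60 60 58 62 59 62 53 60 63 75 86 89 96 98 95 96 97 94 96 96
 94 99 94 96 96 96 98 98]
267 [79 83 77 80 80 79 78 82 80 79 82 82 82 81 78 78 81 77 81 81 69 58 58 60
 65 67 65 68 69 75 72 72 69 63 60 58 56 59 75 84 90 93 96 95 94 95 95 96
 98 97 96 95 97 99 98 96]
270 [74 71 70 72 77 79 79 83 82 75 70 77 76 79 80 80 79 82 78 74 63 63 68 77
 79 80 77 83 73 70 73 76 77 84 80 81 73 68 74 80 91 94 94 81 84 92 96 94
 99 95 92 86 81 80 84 79]
273 [64 62 59 59 74 74 69 62 58 59 58 54 58 64 74 81 80 81 82 79 73 79 79 82
 69 67 62 60 60 54 56 56 62 54 67 75 80 81 80 87 90 78 67 56 59 58 62 68
 78 84 80 63 61 62 58 64]
276 [59 55 64 58 61 55 60 60 64 70 77 77 67 67 71 82 81 82 82 78 83 80 75 70
 68 55 64 65 69 70 73 71 70 68 64 62 66 72 87 94 88 69 71 74 78 70 64 6
[... 730 characters left out ...]
]
291 [ 54  48  52  68  87  98  97  97  91  86  84  82  88  90  85  91  92  92
  91  93  95  95  95  91  87  81  84  80  80  78  84  80  83  82  79  83
  87  94  95  99  96  91  89  84  82  87  92  93 102  97  92  78  59  52
  52  57]
294 [ 52  49  59  89 100  97  97  98  95  96  98  99  97 101  98 100  99 102
  99  98  97 100  98  96  94  99  98  99  94  93  92  96  96  98 101  94
  99 101  97  97 101 100  97  97 102  99  97 101 102 101 100  92  69  51
  55  53]
297 [ 50  55  75  91  94  99  98  97 100  96  97  98 100  98  98 101  96 101
 100 100  99 100  97  97  96  99  99 102  98  97  97  98  96  99  98  98
 101 100  99  97  96  98  96  99  97 100 101  98  99 100  99  96  81  62
  52  58]
```

The profile shows the cap about 1.5 mm right (−y) of the jaws' middle. I'll centre the jaws before raising them.

Emit:
{"method": "jog_arm", "body": {
  "steps": [
    [-0.08,0,0.0015,0,0,0,0],
    [-0.08,0,0.0015,0,0,0,0],
    [-0.08,0,0,0,0,0,0]
  ]
}}

```text
clock: 28.08
eef_pos: [527.5, 229.7, 275.7]
tool_rot: [3.142, -0.0, -0.089]
force: [-0.3, -0.8, -1.0]
width: 39.7
gripper_force: 7.7
```

```bash
python3 avg.py 5; python3 -c "
from h import *
d=dict(np.load('wl.npz'));g=d['pixels'].astype(int).sum(2)//3
for v in (279,282,285,288): print(v,g[v,296:342])"
```

```text
t 28.325 P [527.49 229.83 275.7 ] [527.48 229.86 275.67] rot [-3.1416  0.     -0.0892] foot z 30.9
stage-frame offset from bore est x,y: 0.05 0.44 F stage x,y,z [-0.1  -0.08 -0.9 ] sd [0.37 0.36 0.33] T [0.008 0.036 0.015] w 39.8 7.7
279 [73 81 81 81 79 80 82 79 79 80 82 84 79 67 68 78 83 82 83 78 79 83 80 79
 80 85 85 81 77 70 79 93 96 98 96 92 87 82 82 80 80 84 78 72 69 57]
282 [ 80  79  72  67  66  72  78  74  81  81  80  82  75  77  83  81  82  80
  80  82  79  79  79  82  82  82  84  81  83  79  83  94  98  97 100  94
  87  82  71  68  69  78  76  80  67  60]
285 [ 75  71  64  60  54  55  57  63  75  77  81  80  87  82  85  83  79  82
  83  83  81  81  83  78  79  82  82  80  81  81  85  94  96 100  90  75
  59  55  59  62  62  73  72  74  64  56]
288 [84 80 75 83 82 81 65 66 71 76 80 85 88 88 80 79 83 81 79 80 77 83 81 82
 85 83 81 82 81 82 84 96 96 98 84 74 71 79 80 78 80 83 80 81 80 71]
```

Emit:
{"method": "jog_arm", "body": {
  "steps": [
    [-0.08,0,0,-0.006,0,0,0],
    [-0.08,0,0,-0.006,0,0,0],
    [-0.08,0,0,-0.006,0,0,0],
    [-0.08,0,0,-0.01,0,0,0],
    [-0.08,0,0,-0.02,0,0,0],
    [-0.08,0,0,-0.03,0,0,0],
    [-0.08,0,0,-0.03,0,0,0],
    [-0.08,0,0,-0.02,0,0,0],
    [-0.08,0,0,0,0,0,0]
  ]
}}

```text
clock: 29.45
eef_pos: [527.7, 229.9, 340.7]
tool_rot: [-3.141, -0.002, -0.089]
force: [0.2, 0.2, -0.6]
width: 39.7
gripper_force: 7.7
```

```bash
python3 avg.py 3; python3 - <<'E'
from h import *
from cell import *
d=dict(np.load('wl.npz'));g=d['pixels'].astype(int).sum(2)//3
print("cap home at z58 expected",proj(d,(527.5,229.6,67),True))
c=proj(d,(527.5,229.6,67),True).astype(int)
for v in range(c[1]-14,c[1]+14,3): print(v,g[v,c[0]-20:c[0]+20])
rows((579.8,-269,338),.227,20,-.08)
E
```

```text
t 29.6 P [527.33 229.93 339.63] [527.22 229.92 339.3 ] rot [ 3.1414e+00  9.0000e-04 -8.9100e-02] foot z 94.83
stage-frame offset from bore est x,y: -0.12 0.52 F stage x,y,z [-0.01 -0.18 -0.7 ] sd [0.14 0.52 0.13] T [-0.003 -0.004  0.017] w 39.2 7.7
cap home at z58 expected [317.50725292 247.79552022]
233 [84 80 84 83 87 85 81 81 78 79 82 80 81 89 82 75 69 62 56 58 59 62 60 68
 72 82 92 96 93 93 96 97 96 93 99 92 97 94 96 96]
236 [77 80 81 80 81 81 81 80 81 80 83 82 73 64 61 57 63 69 70 72 71 73 70 64
 61 59 63 80 86 94 94 91 94 98 96 93 96 98 95 95]
239 [76 81 78 78 83 81 82 82 83 76 81 77 69 66 72 77 83 72 71 62 66 69 69 77
 79 77 72 79 85 95 97 96 98 94 96 92 96 96 98 99]
242 [ 80  80  75  81  79  75  82  76  79  80  83  74  75  77  75  72  66  68
  74  75  76  77  80  75  72  74  73  81  93  93  98  95  95 100  92  97
  97  99  98  97]
245 [ 81  84  79  82  80  82  80  81  83  78  79  80  77  78  75  73  77  86
  80  79  78  82  80  80  82  81  82  87  94  97  97  92  93  97  95  97
  97  93 101  97]
248 [ 94  95  96  95  94  94  94  84  82  79  79  80  82  85  82  81  81  82
  78
[... 1123 characters left out ...]
p.float64(-0.008)],
[-0.08, 0.003, 0.05, 0.0, 0, 0, np.float64(-0.008)],
[-0.08, 0.002, 0.05, 0.0, 0, 0, np.float64(-0.008)],
[-0.08, 0.002, 0.05, 0.0, 0, 0, np.float64(-0.008)],
[-0.08, 0.001, 0.05, 0.0, 0, 0, np.float64(-0.008)],
[-0.08, 0.0, 0.05, 0.0, 0, 0, np.float64(-0.008)],
[-0.08, -0.001, 0.05, 0.0, 0, 0, np.float64(-0.008)],
[-0.08, -0.001, 0.05, 0.0, 0, 0, np.float64(-0.008)],
[-0.08, -0.002, 0.05, 0.001, 0, 0, np.float64(-0.008)],
[-0.08, -0.003, 0.05, 0.0, 0, 0, np.float64(-0.008)],
[-0.08, -0.004, 0.05, 0.001, 0, 0, np.float64(-0.007)],
[-0.08, -0.005, 0.05, 0.0, 0, 0, np.float64(-0.008)],
[-0.08, -0.006, 0.05, 0.001, 0, 0, np.float64(-0.007)],
end [ 579.6 -269.   337.8] 0.2269
```

The plug stays home: its cap is seen where expected. Returning to the stand.

Emit:
{"method": "jog_arm", "body": {
  "steps": [
    [-0.08,0.01,0.049,0,0,0,-0.008],
    [-0.08,0.009,0.049,0,0,0,-0.008],
    [-0.08,0.008,0.05,0,0,0,-0.008],
    [-0.08,0.007,0.05,0,0,0,-0.008],
    [-0.08,0.007,0.05,0,0,0,-0.008],
    [-0.08,0.006,0.05,0,0,0,-0.008],
    [-0.08,0.005,0.05,0,0,0,-0.008],
    [-0.08,0.004,0.05,0,0,0,-0.008],
    [-0.08,0.003,0.05,0,0,0,-0.008],
    [-0.08,0.002,0.05,0,0,0,-0.008]
  ]
}}

```text
clock: 30.85
eef_pos: [553.6, -20.7, 339.1]
tool_rot: [-3.142, 0.001, 0.071]
force: [0.1, 0.0, -0.7]
width: 39.3
gripper_force: 7.7
```

Emit:
{"method": "jog_arm", "body": {
  "steps": [
    [-0.08,0.002,0.05,0,0,0,-0.008],
    [-0.08,0.001,0.05,0,0,0,-0.008],
    [-0.08,0,0.05,0,0,0,-0.008],
    [-0.08,-0.001,0.05,0,0,0,-0.008],
    [-0.08,-0.001,0.05,0,0,0,-0.008],
    [-0.08,-0.002,0.05,0.001,0,0,-0.008],
    [-0.08,-0.003,0.05,0,0,0,-0.008],
    [-0.08,-0.004,0.05,0.001,0,0,-0.007],
    [-0.08,-0.005,0.05,0,0,0,-0.008],
    [-0.08,-0.006,0.05,0.001,0,0,-0.007]
  ]
}}

```text
clock: 32.1
eef_pos: [579.7, -269.8, 337.3]
tool_rot: [-3.141, 0.001, 0.227]
force: [-0.1, -0.6, -1.5]
width: 39.5
gripper_force: 7.7
```

Emit:
{"method": "jog_arm", "body": {
  "steps": [
    [-0.08,0,0,0,0,0,0],
    [-0.08,0,0,0,0,0,0],
    [-0.08,0,0,0,0,0,0],
    [-0.08,0,0,0,0,0,0]
  ]
}}

```text
clock: 32.6
eef_pos: [580.1, -268.1, 338.1]
tool_rot: [-3.141, -0.0, 0.228]
force: [0.6, -0.2, -0.9]
width: 39.3
gripper_force: 7.7
```

```bash
python3 avg.py 4; python3 -c "
from h import *
rows((579.8,-269.1,275),.227,4,-.08)"
```

```text
t 32.8 P [ 579.98 -268.54  338.21] [ 579.92 -268.78  338.24] rot [-3.1415 -0.      0.2272] foot z 93.41
stage-frame offset from bore est x,y: 97.12 -491.2 F stage x,y,z [-0.02  0.39 -1.32] sd [0.39 0.34 0.28] T [-0.01  -0.022  0.01 ] w 39.6 7.7
[-0.08, -0.0, 0.0, 0.032, 0, 0, np.float64(0.0)],
[-0.08, -0.0, 0.0, 0.031, 0, 0, np.float64(0.0)],
[-0.08, -0.0, 0.0, 0.032, 0, 0, np.float64(0.0)],
[-0.08, -0.0, 0.001, 0.031, 0, 0, np.float64(0.0)],
end [ 580.  -269.3  275.2] 0.2272
```

Emit:
{"method": "jog_arm", "body": {
  "steps": [
    [-0.08,0,0,0.032,0,0,0],
    [-0.08,0,0,0.031,0,0,0],
    [-0.08,0,0.0005,0.032,0,0,0],
    [-0.08,0,0,0.031,0,0,0],
    [-0.08,0,0,0,0,0,0],
    [-0.08,0,0,0,0,0,0],
    [-0.08,0,0,0,0,0,0]
  ]
}}

```text
clock: 33.67
eef_pos: [580.1, -269.6, 275.9]
tool_rot: [3.141, -0.001, 0.227]
force: [-0.1, -0.4, -1.2]
width: 39.3
gripper_force: 7.7
```

```bash
python3 avg.py 4
```

```text
t 33.875 P [ 580.06 -269.42  275.75] [ 580.03 -269.31  275.61] rot [ 3.1412e+00 -6.0000e-04  2.2690e-01] foot z 30.95
stage-frame offset from bore est x,y: 97.28 -492.06 F stage x,y,z [-0.12  0.09 -0.61] sd [0.3  0.28 0.48] T [ 0.01   0.003 -0.023] w 39.5 7.7
```

Emit:
{"method": "jog_arm", "body": {
  "steps": [
    [-0.08,0,0,0.016,0,0,0],
    [-0.08,0,0,0.016,0,0,0],
    [-0.08,0,0,0.01,0,0,0],
    [-0.08,0,0,0,0,0,0]
  ]
}}

```text
clock: 34.38
eef_pos: [579.7, -269.2, 253.4]
tool_rot: [-3.141, 0.001, 0.227]
force: [0.1, -0.2, -0.6]
width: 39.3
gripper_force: 7.7
```

Emit:
{"method": "jog_arm", "body": {
  "steps": [
    [-0.08,0,0,0.016,0,0,0],
    [-0.08,0,0,0.016,0,0,0],
    [-0.08,0,0,0.014,0,0,0],
    [-0.08,0,0,0,0,0,0],
    [-0.08,0,0,0,0,0,0]
  ]
}}

```text
clock: 35.0
eef_pos: [579.9, -269.4, 231.2]
tool_rot: [3.141, -0.0, 0.227]
force: [-0.5, -0.1, -1.0]
width: 39.4
gripper_force: 7.7
```

```bash
python3 avg.py 4
```

```text
t 35.2 P [ 579.99 -269.43  231.47] [ 579.99 -269.37  231.5 ] rot [ 3.1413e+00 -4.0000e-04  2.2680e-01] foot z -13.33
stage-frame offset from bore est x,y: 97.21 -492.08 F stage x,y,z [ 0.24 -0.05 -0.98] sd [0.17 0.1  0.5 ] T [-0.011  0.023 -0.027] w 39.5 7.7
```

Emit:
{"method": "jog_arm", "body": {
  "steps": [
    [-0.08,0,0,0.004,0,0,0],
    [-0.08,0,0,0.004,0,0,0],
    [-0.08,0,0,0.002,0,0,0],
    [-0.08,0,0,0,0,0,0],
    [-0.08,0,0,0,0,0,0]
  ]
}}

```text
clock: 35.83
eef_pos: [579.9, -269.2, 226.3]
tool_rot: [-3.141, -0.0, 0.227]
force: [-0.1, 0.8, 2.8]
width: 39.6
gripper_force: 6.0
```

```bash
python3 avg.py 4
```

```text
t 36.025 P [ 579.93 -269.24  226.32] [ 579.92 -269.26  226.33] rot [-3.1414e+00 -1.0000e-04  2.2680e-01] foot z -18.48
stage-frame offset from bore est x,y: 97.14 -491.9 F stage x,y,z [-0.52  0.55  2.26] sd [0.21 0.25 0.72] T [0.26  0.144 0.008] w 39.3 6.0
```

The tongs are on the plate again, so I'll release them and rise.

Emit:
{"method": "jog_arm", "body": {
  "steps": [
    [-0.03,0,0,0,0,0,0],
    [0.02,0,0,0,0,0,0],
    [0.1,0,0,0,0,0,0],
    [0.4,0,0,0,0,0,0],
    [1,0,0,0,0,0,0],
    [1,0,0,0,0,0,0],
    [1,0,0,0,0,0,0],
    [1,0,0,0,0,0,0]
  ]
}}

```text
clock: 37.02
eef_pos: [579.9, -269.3, 226.2]
tool_rot: [-3.142, 0.0, 0.227]
force: [-0.5, 0.3, 0.0]
width: 85.2
gripper_force: 0.0
```

Emit:
{"method": "jog_arm", "body": {
  "steps": [
    [1,0,0,-0.01,0,0,0],
    [1,0,0,-0.03,0,0,0],
    [1,0,0,-0.05,0,0,0],
    [1,0,0,-0.06,0,0,0],
    [1,0,0,-0.06,0,0,0],
    [1,0,0,-0.04,0,0,0],
    [1,0,0,0,0,0,0],
    [1,0,0,0,0,0,0],
    [1,0,0,0,0,0,0]
  ]
}}

```text
clock: 38.15
eef_pos: [579.6, -269.0, 349.9]
tool_rot: [-3.14, 0.002, 0.227]
force: [-0.4, 0.4, -1.0]
width: 85.6
gripper_force: 0.0
```

```bash
python3 - <<'E'
from h import *
from cell import *
s=read_state();print(s["clock"],s["eef_pos"],s["width"],s["force"])
d=get_image("wrist");t=get_image("top");t0=dict(np.load("top0.npz"))
g=cv2.cvtColor(d["pixels"],cv2.COLOR_RGB2GRAY)
print("bow exp",proj(d,(580,-269,117),True)); D=d["depth"]
c=proj(d,(580,-269,117),True).astype(int)
for v in range(c[1]-16,c[1]+17,4): print(v,g[v,c[0]-30:c[0]+30:3],D[v,c[0]].round())
df=np.abs(t["pixels"].astype(int)-t0["pixels"]).max(2)
for n,(x,y,w,h) in dict(stage=(180,230,100,60),rack=(280,225,70,45),items=(290,295,80,40)).items(): 
    m=df[y:y+h,x:x+w]>45;ys,xs=np.nonzero(m);print(n,m.sum(),(xs.min()+x,xs.max()+x,ys.min()+y,ys.max()+y) if m.any() else "")
print("cap z67",proj(t,(527.3,229.6,67)),"pin",proj(t,(555,-13,42)))
E
```

```text
38.15 [ 579.62443048 -268.99072642  349.88023882] 85.6106783580107 [-0.43352185  0.39763447 -1.04245674]
bow exp [317.61884584 267.1378729 ]
251 [33 61 53 51 33 32 34 38 36 41 36 35 34 32 38 44 46 49 52 55] 297.0
255 [52 58 54 58 52 61 64 66 67 64 64 68 64 63 68 63 67 58 57 59] 332.0
259 [43 59 53 53 60 61 64 59 66 67 65 62 65 66 67 66 62 67 59 60] 216.0
263 [95 57 53 52 67 73 74 72 70 71 72 75 72 69 73 71 72 72 61 55] 215.0
267 [111  37  56  57  66  72  71  74  71  70  70  71  72  69  76  75  73  72
  58  59] 216.0
271 [130  91 127  66  70  72  71  72  73  72  73  71  74  74  69  74  74  72
  58 121] 216.0
275 [156 153 153 135  68  70  68  74  72  74  75  74  70  70  68  71  72  70
 124 155] 216.0
279 [156 154 152 148  81  73  72  72  76  72  74  77  76  76  79  77  74  80
 147 149] 218.0
283 [156 155 155 155 152 153 152 156 155 153 154 155 153 152 153 150 149 149
 150 146] 345.0
stage 19 (np.int64(207), np.int64(211), np.int64(256), np.int64(260))
rack 18 (np.int64(330), np.int64(333), np.int64(246), np.int64(250))
items 2758 (np.int64(290), np.int64(369), np.int64(295), np.int64(334))
cap z67 [208.14466338 258.13450386] pin [331.34544525 247.89432534]
```

The tongs stand as before with the bow where expected, the plug is in the bore, and its rack hole is empty. Handing in.

```bash
python3 -c "
from cell import *
print(finish_job())"
```

```text
the job is handed in; nothing more can be done
None
```

The job is handed in at about 38 s on the robot's clock: force and height readings put the plug fully home in the carriage's bore, and the tongs are back upright in their stand.

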